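# Refill two oil bottles: pass on the funnel, cork the full bottle

### The job

The white stoneware bottle has just been filled: move the funnel from its neck straight over into the neck of the empty blue bottle, seated upright; it still drips, so do not set it down on the worktop. Then take the cork that lies on its side and push it, narrow end first, straight and fully home into the white bottle's neck, where it drives the grey sealing ring down to its stop; press firmly but do not ram it. Leave both bottles standing where they are, and the other things alone.

Things in the scene. Friction and masses are not known exactly. Their poses are not given: they have to be found in the camera images.
- white_bottle: The filled bottle: white glazed stoneware, loose, about 1 kg, 168 mm tall, body 87 mm across up to 80 mm height, then shoulders narrowing to a neck 47 mm across (mouth bead 51 mm). Origin: centre of its underside, z up its axis. At the start the funnel stands in its neck.
- white_bottle_mouth (a point): Centre of the white bottle's mouth, on the axis, 168 mm above its underside. Bore from here down: 37 mm wide to a shoulder 24 mm down, then 26 mm wide for 42 mm more. A grey silicone sealing ring, 27 mm inside and 4 mm thick, sits snugly in the bore, its top 10 mm below the mouth; the cork pushes it down 10 mm, on to the shoulder.
- blue_bottle: The empty bottle: same shape and sizes as the white one inside and out, blue glaze, loose, about 0.7 kg. Origin: centre of its underside, z up its axis.
- blue_bottle_mouth (a point): Centre of the blue bottle's mouth, on the axis, 168 mm above its underside. Bore as in the white bottle.
- funnel: Small steel funnel, 70 g, 80 mm tall. Origin: centre of the stem's tip, z up to the wide end. Stem 17 mm across at the tip, 24 mm at z = 42 mm, then a 45 degree cone. A flat hanging tab, 18 mm wide, stands 15 mm out from the rim at the funnel's +y. Seated, the cone rests on the mouth's rim and the tip hangs 48 to 50 mm below the mouth.
- funnel_band (a point): On the funnel's axis at z = 71 mm, mid-height of its nearly upright band (18 mm high, 64 to 65 mm outside, wall 2 mm, rim at z = 80 mm): grip across it along the funnel's x, clear of the tab.
- cork: Tapered cork stopper, 15 g, 36 mm long, 33 mm across at the narrow end, 37 mm at the wide end, edges chamfered 1 mm. Origin: centre of the narrow end's face; z along its axis to the wide end. At the start it lies on its side, axis about 18 mm up, narrow end away from the robot (within 35 degrees of +x); it can roll.
- cork_top (a point): Centre of the cork's wide end face (z = 36 mm). Set loosely in the white neck, the cork's foot rests on the sealing ring, 10 mm deep. Pushed with about 10 N it drives the ring down until that stops hard on the shoulder: the cork is then home, 20 mm deep, with this point 16 mm above the mouth. It stays there when let go.
- pepper_mill: Dark wooden pepper mill, 58 mm across, 160 mm tall; origin under its centre. Leave alone.
- spice_jar: Small glass spice jar with a red cap, 45 mm across, 106 mm tall, the nearer of two behind the bottles; origin under its centre. Leave alone.
Not all that is in view belongs to the job. Leave any green look-alike of the funnel alone.

How it is judged:
On the way, in this order (a step that is already met when the one before it is completed fails the run):
1. the funnel is seated upright in the blue bottle's neck and let go (z of funnel in the frame of blue_bottle below 0.1235 m and horizontal distance between funnel and blue_bottle_mouth below 0.006 m and angle between the z axis of funnel and the z axis of blue_bottle, either way round below 0.1 rad and contact force between the fingers and funnel below 0.05 N), for 0.2 s.
2. the cork is fully home in the white bottle's neck (z of cork in the frame of white_bottle below 0.151 m and horizontal distance between cork and white_bottle_mouth below 0.005 m and angle between the z axis of cork and the z axis of white_bottle, either way round below 0.09 rad), for 0.2 s.
At the end, for the whole second after the job is handed in: Funnel seated in the blue bottle (within 4 mm of its seat, 6 mm of the axis, 0.1 rad), cork home in the white bottle (within 3 mm of full depth, 5 mm of the axis, 0.09 rad), both bottles upright, all let go and at rest (all of step 1 and all of step 2 and angle between each of white_bottle, blue_bottle's own z axis and vertical below 0.05 rad and linear speed of each of funnel, cork, white_bottle, blue_bottle below 0.02 m/s and contact force between the fingers and cork below 0.05 N); the robot touches nothing.
It fails at once if the dripping funnel is set down or dropped on the worktop (height (world z) of funnel below 0.095 m).
It fails at once if a bottle is tipped more than 0.3 rad or shoved more than 5 cm from where it stood (angle between any of white_bottle, blue_bottle's own z axis and vertical above 0.3 rad or distance of any of white_bottle, blue_bottle from where it was at the start of the episode above 0.05 m).
It fails at once if the cork is rammed: more than 50 N between cork and bottle (contact force between cork and white_bottle above 50 N).
It fails at once if the pepper mill or the spice jar is pushed more than 3 cm (distance of any of pepper_mill, spice_jar from where it was at the start of the episode above 0.03 m).
It also fails if it takes over 67 s, if anything falls off the work surface, if the arm or the gripper's body presses on something with over 40 N, if the wrist force passes 120 N, or if a joint passes its speed limit or range.

### The arm

A 6-joint arm with a two-finger parallel gripper is mounted at the origin on a cart in front of the work surface, level with it; the furniture and walls round the work are solid. World frame = base frame: x ahead of the robot, y to its left, z up, the work surface at z = 0. Lengths are in m, angles in rad, forces in N, time in s.
With the tool pointing down it reaches from about 0.3 to 0.775 m from the base axis. Payload 14.6 kg.
Tool frame: the origin (TCP) lies at the very end of the fingers, on their centre line; the grasp point (between the pads) lies 19 mm behind it; z points along the fingers, y is the line along which they close (so a half turn about z gives the same grasp; the last joint's range is limited). The gripper opens to 94 mm and grips with 3 to 60 N. Pads are 16 mm wide; open, the fingers measure 119 mm over their backs; the gripper's body (75 mm by 177 mm) begins 78 mm behind the grasp point.
Start: joints at [1.165, 0.3, 1.521, -0, 1.321, -0.067], TCP at [0.183, 0.519, 0.205] pointing down, gripper open.
Joint ranges: [-3.03, 3.03], [-0.79, 2.21], [0.23, 2.52], [-1.04, 4.18], [0, 3.07], [-2.55, 2.55]. Speed limits (rad/s): [2.22, 2.22, 2.57, 3.14, 3.14, 3.14].

### API

Orientations are given as [roll, pitch, yaw] about the fixed x, y, z axes, in that order (R = Rz(yaw) Ry(pitch) Rx(roll)).
In Python, from station import ctrl, camera, camera_info, finder gives the robot as it stands.
- The arm moves only by the tool carry_out, never from a script. Its argument "motion" is a list of rows, each a list of 2 entries, a list of its own where there are three numbers: the shift along the tool's x, y, z as a fraction of full scale, then the turn about the tool's z as a fraction of full scale. A call has 1 to 12 rows; each row is the pose to reach, as a shift and turn from the pose commanded when the call began, along the tool's axes at that moment, turning the shorter way round; what a row does not reach only later rows make up. Full scale, the value 1, is 200 mm for a shift and 360 degrees for a turn. A row lasts 1/10 s, in which the tool goes at most 50 mm and 8.59 degrees, less where a joint would pass 70% of its speed; a pose out of reach is approached as far as the arm can. A call with a number of a shift or a turn outside -1 to 1 is refused whole. A call with a gripper value outside its range is refused whole. "hand" is the closure, from -1 (fully open) to 1 (shut), set as the call begins (left out, the last holds). The fingers move at their own pace and stop on an object; "force" is the grip in N (left out, the last holds). Time passes only in rows, so rows that repeat a pose let the fingers close. It gives the time, the measured TCP pose, the force, the opening and the grip force at its end, in the units of the state.
- ctrl.get_obs(): the state, without advancing time (a new reading comes with each control period).
- camera(name): name is "scene" or "top" or "wrist"; returns (picture, depth): 480x640x3 uint8, blue, green, red; 480x640 float32, m along the optical axis (not along the pixel's ray), 0 where there is no reading.
- camera_info(name): a dict with "camera_matrix" (3x3 intrinsics, pixels), "dist_coeffs" ([k1, k2, p1, p2, k3] as OpenCV has them; the pictures are not rectified), "origin" and "attitude" of the camera in the world. Camera axes: x right, y down, z forward; pixel columns grow to the right and rows downward; lengths in m; the calibration is good to about 2 mm. A picture is of the moment at which its call begins: read the wrist's pose just before it. camera_info takes no time and is no camera call; for the wrist camera it gives the pose at the moment of the call.
- ctrl.hand_in(): hands the job in; it is judged then, once.
Trained networks look in the newest picture that a camera, given by its name, has taken for a name from the list of things; names that differ only in an ending like _2 or _b are one class to them, and where a whole thing is asked for, a point or a joint stands for the part that bears it (a point fixed in the world has none). Each returns a list of dicts, best first, with "conf" (0 to 1); they miss things now and then, are a little off and sometimes report something else, mostly with a low value. They report only what shows in the picture. A call takes as long as a camera call. They do not tell look-alikes from the thing itself.
- finder.boxes_of(camera, query): "location" ([column, row] in pixels, amid what is visible of it).
- finder.cut_out(camera, query): "mask" (480x640 bool, what is visible of it) and "location" ([column, row] in pixels, amid what is visible of it).
- finder.pinpoint(camera, query): "location" ([column, row] in pixels: a listed point, or the origin of a listed thing).
The state is a dict: "time_s": time; "qpos": joint angles; "joint_vel": joint speeds; "tau": joint torques, N m; "ee_pos": TCP position; "eef_rot": TCP orientation; "force": force on the tool from outside, world axes, zero at the start; "moment": the same for the moment, N m; "grip_width": finger opening in m; "grip_force": force on a finger pad.
Only numpy, scipy, OpenCV 4.12 (cv2) and the standard library are available. Lean on these libraries where they do the work, as an engineer would, in place of code of your own. Each camera call takes 0.05 s, during which the arm holds its last target. There are 200 camera calls.

## Working session

There is one attempt and no reset: what is moved stays moved. The work goes in short steps, Python scripts to look and compute and a tool call to move; the robot and the scene stay as the last step left them, time stands still between calls to the robot, and variables do not carry over. Pictures are saved under pics/ and viewed, at most 10 in all, crops included, and the job is handed in when it is done.

Besides the shell and the picture viewer there is one more tool, called in YAML: its name, and indented under it one key for each argument. carry_out: Moves the arm, as the interface text tells. Its arguments: {"type":"object","properties":{"motion":{"type":"array","items":{"type":"array"}},"hand":{"type":"number"},"force":{"type":"number"}},"required":["motion"]}

```bash
mkdir -p pics; ls; cat > h.py <<'E'
import numpy as np, cv2
from station import ctrl, camera, camera_info, finder
from scipy.spatial.transform import Rotation as R
def cam(n):
    i=camera_info(n); A=np.array(i["attitude"],float)
    M=A if A.shape==(3,3) else R.from_euler('xyz',A).as_matrix()
    return np.array(i["camera_matrix"]),np.array(i["dist_coeffs"]),np.array(i["origin"]),M
def ray(c,p):
    K,d,o,M=c
    u=cv2.undistortPoints(np.array([[p]],float),K,d)[0,0]
    return o,M@np.array([u[0],u[1],1.])
def at(c,p,depth): o,v=ray(c,p); return o+v*depth
def atz(c,p,z): o,v=ray(c,p); return o+v*(z-o[2])/v[2]
def tri(rs):
    A=0;b=0
    for o,v in rs:
        v=v/np.linalg.norm(v);P=np.eye(3)-np.outer(v,v);A=A+P;b=b+P@o
    return np.linalg.solve(A,b)
def cloud(c,dep,mask):
    K,d,o,M=c
    r,cc=np.nonzero(mask&(dep>0))
    u=cv2.undistortPoints(np.stack([cc,r],1).astype(float)[:,None],K,d)[:,0]
    z=dep[r,cc][:,None]
    return o+(np.hstack([u,np.ones((len(u),1))])*z)@M.T
E
python3 - <<'E'
from h import *
np.set_printoptions(precision=4,suppress=True)
print(ctrl.get_obs())
im={}
for n in ("scene","top"):
    p,d=camera(n); c=cam(n); im[n]=p
    print(n,camera_info(n))
    np.savez(n+"0.npz",p=p,d=d)
    for q in ("white_bottle_mouth","blue_bottle_mouth","funnel_band","funnel","cork","cork_top"):
        for f in finder.pinpoint(n,q)[:3]:
            x,y=f["location"]; z=d[int(y),int(x)]
            print(n,q,round(f["conf"],2),np.round(f["location"],1),at(c,f["location"],z) if z>0 else None)
cv2.imwrite("pics/a.png",cv2.resize(im["scene"],(800,600)))
cv2.imwrite("pics/b.png",cv2.resize(im["top"],(800,600)))
E
```

```text
pics
{'time_s': 0.0, 'qpos': array([ 1.1654,  0.3005,  1.5216, -0.    ,  1.3207, -0.0666]), 'joint_vel': array([-0.0004, -0.0005, -0.0013,  0.0005, -0.0017,  0.001 ]), 'tau': array([ -0.0035, -53.1795, -35.2737,   0.0707,   0.0244,  -0.0001]), 'ee_pos': array([0.1827, 0.5185, 0.2049]), 'eef_rot': array([-3.1404, -0.    ,  2.8028]), 'force': array([-0.0719,  0.1155, -0.385 ]), 'moment': array([ 0.0296, -0.0333, -0.0095]), 'grip_force': 0.0, 'grip_width': 0.09392370543804397}
scene {'camera_matrix': array([[479.7546,   0.    , 320.2019],
       [  0.    , 479.7546, 227.5371],
       [  0.    ,   0.    ,   1.    ]]), 'dist_coeffs': array([-0.0916,  0.    ,  0.    ,  0.    ,  0.    ]), 'origin': array([ 0.0891, -0.5794,  0.7372]), 'attitude': array([-2.3764, -0.0093, -1.0107])}
scene white_bottle_mouth 0.78 [278.9 194.9] [ 0.5887 -0.1857  0.1619]
scene funnel_band 0.78 [346.9 390. ] [ 0.3873 -0.448   0.0444]
scene funnel_band 0.62 [277.5 188. ] [ 0.5938 -0.1796  0.1715]
scene funnel 0.71 [344.2 411.2] [ 0.3471 -0.4654  0.0679]
scene cork 0.91 [227.8 306.8] [ 0.4148 -0.1901  0.0309]
scene
[... 194 characters left out ...]
, 'dist_coeffs': array([-0.0143,  0.    ,  0.    ,  0.    ,  0.    ]), 'origin': array([ 0.3938, -0.2933,  1.0914]), 'attitude': array([-2.9638, -0.0053, -1.5816])}
top white_bottle_mouth 0.84 [264.7 232.7] [ 0.5842 -0.192   0.1348]
top blue_bottle_mouth 0.79 [344.5 259.8] [ 0.527  -0.3679  0.102 ]
top funnel_band 0.94 [264.2 229.1] [ 0.5894 -0.1923  0.1486]
top funnel_band 0.83 [383.3 328.3] [ 0.3736 -0.4629  0.016 ]
top funnel 0.76 [376.6 331.5] [ 0.3672 -0.4418  0.0504]
top funnel 0.57 [264.6 237.8] [ 0.5681 -0.1945  0.1601]
top funnel 0.36 [362.7 199.1] [ 0.6785 -0.4179  0.0614]
top cork 0.49 [269.1 305.8] [ 0.43   -0.1898 -0.0012]
top cork_top 0.7 [269.5 320.8] [ 0.3941 -0.1942  0.0328]
```

View pics/a.png

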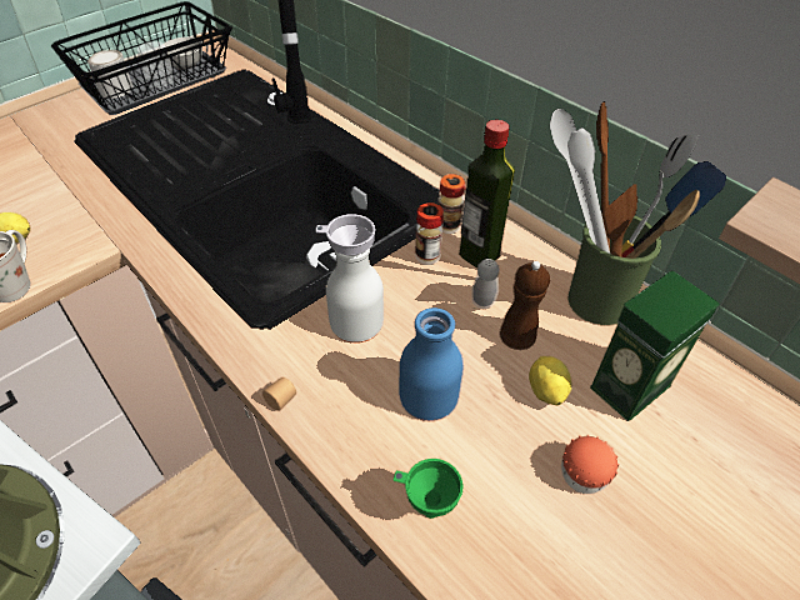

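View pics/b.png

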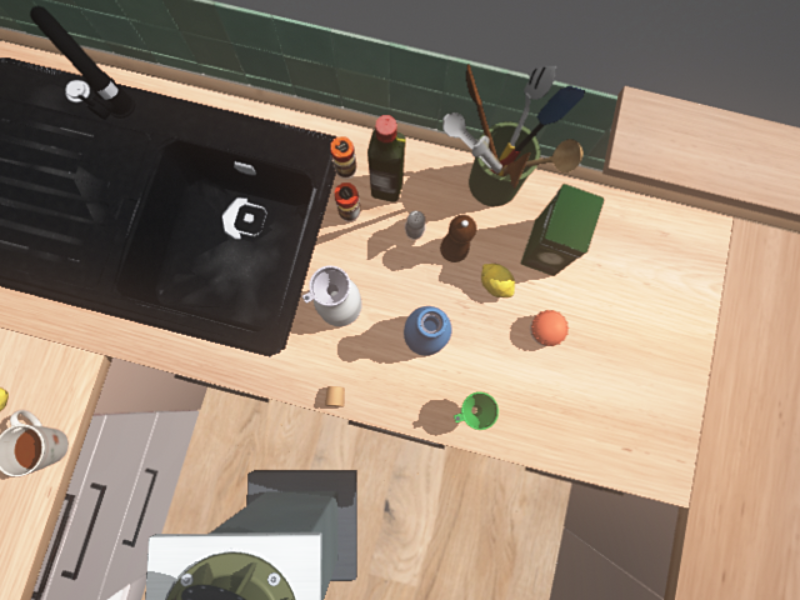

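The steel funnel in the white bottle's neck (scene ~(280,188) px, top ~(264,229)) fits the description. The green one lying at scene ~(347,390), top ~(383,328), is the look-alike. I'll confirm in a crop and triangulate.

```bash
python3 - <<'E'
from h import *
np.set_printoptions(precision=4,suppress=True)
cs={n:cam(n) for n in("scene","top")}
D={n:np.load(n+"0.npz") for n in cs}
def pr(a,b):
    r=[ray(cs["scene"],a),ray(cs["top"],b)];P=tri(r)
    e=[np.linalg.norm(np.cross(P-o,v/np.linalg.norm(v)))*1000 for o,v in r]
    return P,np.round(e,1)
print("band",pr((277.5,188),(264.2,229.1)))
print("wm",pr((278.9,194.9),(264.7,232.7)))
print("cork",pr((227.8,306.8),(269.1,305.8)))
print("corktop",pr((214.4,322.3),(269.5,320.8)))
for q in ("white_bottle","blue_bottle","funnel","cork","pepper_mill","spice_jar"):
    for n in cs:
        for f in finder.cut_out(n,q)[:3]:
            pc=cloud(cs[n],D[n]["d"],f["mask"])
            print(q,n,round(f["conf"],2),np.round(f["location"]),f["mask"].sum(),"med",np.median(pc,0),"zpct",np.percentile(pc[:,2],[2,50,95,99]))
            np.save(f"m_{q}_{n}_{int(f['location'][0])}.npy",f["mask"])
for n in cs:
    for q in("white_bottle","blue_bottle","pepper_mill","spice_jar","blue_bottle_mouth"):
        for f in finder.pinpoint(n,q)[:2]: print(n,q,round(f["conf"],2),np.round(f["location"],1),atz(cs[n],f["location"],.168 if "mouth" in q else 0))
a=D["scene"]["p"][150:290,230:400];b=D["top"]["p"][195:335,220:390]
cv2.imwrite("pics/c.png",np.hstack([cv2.resize(x,(400,330),interpolation=cv2.INTER_CUBIC) for x in(a,b)]))
E
```

```text
band (array([ 0.5789, -0.1948,  0.1903]), array([2.7, 2.7]))
wm (array([ 0.5756, -0.1963,  0.1772]), array([0.2, 0.2]))
cork (array([ 0.425 , -0.1875,  0.0183]), array([6.1, 6.1]))
corktop (array([ 0.3887, -0.1877,  0.0154]), array([7.2, 7.2]))
white_bottle scene 0.69 [282. 236.] 2751 med [ 0.5588 -0.2155  0.0909] zpct [0.0068 0.0909 0.1594 0.168 ]
white_bottle top 0.56 [275. 249.] 690 med [ 0.5561 -0.2117  0.0987] zpct [0.002  0.0987 0.1268 0.1975]
white_bottle top 0.26 [261. 230.] 902 med [ 0.5869 -0.1912  0.1752] zpct [0.1015 0.1752 0.199  0.2008]
white_bottle top 0.24 [270. 316.] 213 med [ 0.4029 -0.1909  0.0316] zpct [0.0187 0.0316 0.0373 0.0389]
blue_bottle scene 0.94 [346. 297.] 3632 med [ 0.501  -0.3743  0.1023] zpct [0.0089 0.1023 0.1674 0.1689]
blue_bottle top 0.84 [342. 260.] 1167 med [ 0.5133 -0.3601  0.1107] zpct [0.0435 0.1107 0.1685 0.17  ]
funnel scene 0.83 [346. 389.] 1806 med [ 0.3835 -0.4479  0.0595] zpct [0.001  0.0595 0.0807 0.0816]
funnel scene 0.82 [280. 186.] 1070 med [ 0.591  -0.1876  0.1856] zpct [0.1645 0.1856 0.1987 0.1998]
funnel top 0.88 [262. 230.] 870 
[... 529 characters left out ...]
] zpct [-0.0001  0.0671  0.1074  0.1086]
spice_jar top 0.57 [279. 161.] 516 med [ 0.7642 -0.2164  0.1021] zpct [0.0076 0.1021 0.1087 0.11  ]
scene white_bottle 0.59 [281.1 255.5] [ 0.5838 -0.1841  0.    ]
scene blue_bottle 0.68 [344.1 319. ] [ 0.5217 -0.3671  0.    ]
scene pepper_mill 0.61 [411.1 269.3] [ 0.6925 -0.4213  0.    ]
scene spice_jar 0.83 [341.5 206. ] [ 0.7746 -0.2136  0.    ]
scene spice_jar 0.51 [281.6 197.4] [ 0.7257 -0.0849 -0.    ]
top white_bottle 0.68 [274.7 244.2] [ 0.5816 -0.2028  0.    ]
top pepper_mill 0.9 [362.  201.3] [ 0.6897 -0.4234  0.    ]
top spice_jar 0.57 [278.9 166.2] [ 0.7848 -0.2126  0.    ]
top blue_bottle_mouth 0.79 [344.5 259.8] [ 0.5181 -0.3629  0.168 ]
```

View pics/c.png

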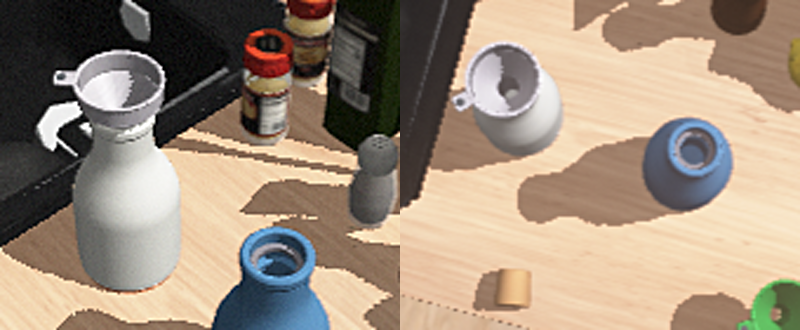

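The crop confirms it: the steel funnel, tab towards +y, stands in the white neck (crop ~(505,78) in the top half). The green one is at the lower right, lying on the worktop. Next I'll fit the circles.

```bash
cat >> h.py <<'E'
from scipy.optimize import least_squares
def circ(P,r=None,c0=None):
    P=P[:,:2]; c0=np.median(P,0) if c0 is None else c0
    f=(lambda q:np.hypot(*(P-q[:2]).T)-(q[2] if r is None else r))
    s=least_squares(f,[*c0,.03] if r is None else c0,loss='soft_l1',f_scale=.001)
    return s.x,np.sqrt(np.median(s.fun**2)),len(P)
E
python3 - <<'E'
from h import *
import glob
np.set_printoptions(precision=4,suppress=True)
cs={n:cam(n) for n in("scene","top")}
D={n:np.load(n+"0.npz") for n in cs}
def C(q,n,k): return cloud(cs[n],D[n]["d"],np.load(f"m_{q}_{n}_{k}.npy"))
F={"scene":C("funnel","scene",280),"top":C("funnel","top",262)}
print(glob.glob("m_*"))
B={"scene":C("blue_bottle","scene",346),"top":C("blue_bottle","top",342)}
W={"scene":C("white_bottle","scene",282),"top":C("white_bottle","top",275)}
for n in cs:
    P=F[n];P=P[(P[:,2]>.193)&(P[:,2]<.206)]
    print("rim",n,circ(P,.0315,np.array([.577,-.196])),circ(P),P.min(0),P.max(0))
    c=circ(P,.0315,np.array([.577,-.196]))[0]
    d=np.hypot(*(P[:,:2]-c).T);t=P[(d>.036)&(d<.05)]
    print(" tab",t.mean(0)-np.r_[c,0] if len(t) else 0,len(t))
    P=B[n];P=P[(P[:,2]>.164)&(P[:,2]<.175)]; print("bluemouth",n,circ(P,.022,np.array([.519,-.365])),P.min(0),P.max(0))
    for nm,Q in(("blue",B),("white",W)):
        P=Q[n];P=P[(P[:,2]>.015)&(P[:,2]<.075)];
        print(nm,"body",n,circ(P,.0435,np.array([.52,-.365] if nm=="blue" else [.58,-.195])))
from itertools import chain
k=C("cork","scene",220);k2=C("cork","top",266)
for K in(k,k2,np.vstack([k,k2])):
    T=K[(K[:,2]>.024)&(K[:,2]<.045)][:,:2];rc=cv2.minAreaRect((T*1000).astype(np.float32));print("cork",rc)
    l=cv2.fitLine((T*1000).astype(np.float32),cv2.DIST_HUBER,0,.01,.01);print(np.degrees(np.arctan2(l[1],l[0])))
E
```

```text
Traceback (most recent call last):
FileNotFoundError: [Errno 2] No such file or directory: 'm_funnel_top_262.npy'
```

```bash
cat > fit.py <<'E'
from h import *
import glob
np.set_printoptions(precision=4,suppress=True)
cs={n:cam(n) for n in("scene","top")}
D={n:np.load(n+"0.npz") for n in cs}
def C(q,n,k):
    f=min(glob.glob(f"m_{q}_{n}_*.npy"),key=lambda s:abs(int(s[:-4].split("_")[-1])-k))
    return cloud(cs[n],D[n]["d"],np.load(f))
F={"scene":C("funnel","scene",280),"top":C("funnel","top",262)}
B={"scene":C("blue_bottle","scene",346),"top":C("blue_bottle","top",342)}
W={"scene":C("white_bottle","scene",282),"top":C("white_bottle","top",275)}
for n in cs:
    P=F[n];P=P[(P[:,2]>.193)&(P[:,2]<.206)]
    c=circ(P,.0315,np.array([.577,-.196]))
    print("rim",n,c,P.min(0),P.max(0))
    d=np.hypot(*(P[:,:2]-c[0]).T);t=P[(d>.036)&(d<.05)]
    print(" tab",t.mean(0)-np.r_[c[0],0] if len(t) else 0,len(t))
    P=B[n];P=P[(P[:,2]>.164)&(P[:,2]<.175)]; print("bluemouth",n,circ(P,.022,np.array([.519,-.365])),P.min(0),P.max(0))
    for nm,Q in(("blue",B),("white",W)):
        P=Q[n];P=P[(P[:,2]>.015)&(P[:,2]<.075)];
        print(nm,"body",n,circ(P,.0435,np.array([.52,-.365] if nm=="blue" else [.58,-.195])))
k=C("cork","scene",220);k2=C("cork","top",266)
for K in(k,k2,np.vstack([k,k2])):
    T=K[(K[:,2]>.024)&(K[:,2]<.045)][:,:2];rc=cv2.minAreaRect((T*1000).astype(np.float32));print("cork",rc)
E
python3 fit.py
```

```text
rim scene (array([ 0.5811, -0.1954]), np.float64(0.0010436265766831277), 298) [ 0.5476 -0.2299  0.193 ] [ 0.6145 -0.154   0.2009]
 tab [-0.0183  0.0359  0.198 ] 28
bluemouth scene (array([ 0.5222, -0.3643]), np.float64(0.0016371152732652006), 358) [ 0.4969 -0.3891  0.1641] [ 0.5477 -0.3395  0.1705]
blue body scene (array([ 0.5237, -0.3636]), np.float64(0.00039851763835907494), 947)
white body scene (array([ 0.5824, -0.1951]), np.float64(0.0004791099377177913), 898)
rim top (array([ 0.5806, -0.1957]), np.float64(0.0013122733090355214), 212) [ 0.548  -0.23    0.1931] [ 0.6138 -0.1522  0.2021]
 tab [-0.0195  0.0364  0.198 ] 36
bluemouth top (array([ 0.5226, -0.3643]), np.float64(0.0016657852344791994), 221) [ 0.4986 -0.3895  0.1641] [ 0.5479 -0.3388  0.1729]
blue body top (array([ 0.5231, -0.3646]), np.float64(0.0001060961727917531), 67)
white body top (array([ 0.5817, -0.1964]), np.float64(0.0001360787970811697), 115)
cork ((404.2190246582031, -189.5808868408203), (30.338481903076172, 35.456111907958984), 81.47135925292969)
cork ((404.20550537109375, -187.89956665039062), (33.29861831665039, 34.83882522583008), 89.2911605834961)
cork ((404.3947448730469, -190.08102416992188), (33.36661148071289, 35.95587921142578), 81.48408508300781)
```

```bash
cat >> h.py <<'E'
def go(x,y,z,yaw=None):
    "shift (fractions of 200 mm, tool axes) and turn (fraction of 360) from the measured pose"
    o=ctrl.get_obs();p=o["ee_pos"];M=R.from_euler('xyz',o["eef_rot"])
    s=M.inv().apply(np.array([x,y,z])-p)/.2
    t=0
    if yaw is not None:
        d=(np.degrees(o["eef_rot"][2])-yaw+90)%180-90; t=d/360
    print("at",np.round(p,4),np.round(o["eef_rot"],4),"shift",np.round(s,4),"turn",round(t,4),"q",np.round(o["qpos"],2),"t",o["time_s"],"F",np.round(o["force"],1))
E
python3 -c "
from h import *
go(.5809,-.1956,.26,118)"
```

```text
at [0.1828 0.5187 0.2055] [-3.1416 -0.      2.8027] shift [-3.0645 -2.7069 -0.2728] turn 0.1183 q [ 1.17  0.3   1.52  0.    1.32 -0.07] t 1.8 F [ 0.1 -0.8  0.3]
```

carry_out:
  motion:
    - [[-0.1, -0.08, -0.3], 0]
    - [[-0.25, -0.22, -0.4], 0]
    - [[-0.4, -0.35, -0.4], 0]
    - [[-0.55, -0.48, -0.4], 0]
    - [[-0.7, -0.61, -0.4], 0]
    - [[-0.85, -0.75, -0.4], 0]
    - [[-1, -0.88, -0.4], 0]
  hand: -1

```text
time_s: 2.5
ee_pos: [0.3133, 0.2847, 0.2856]
eef_rot: [3.141, 0.0, 2.803]
force: [0.8, 1.3, -0.1]
grip_width: 0.0942
grip_force: 0.0
```

carry_out:
  motion:
    - [[-0.15, -0.13, 0], 0]
    - [[-0.3, -0.26, 0], 0]
    - [[-0.45, -0.4, 0], 0]
    - [[-0.6, -0.53, 0], 0]
    - [[-0.75, -0.66, 0], 0]
    - [[-0.9, -0.8, 0], 0]
    - [[-1, -0.88, 0], 0]

```text
time_s: 3.2
ee_pos: [0.4438, 0.0515, 0.2855]
eef_rot: [-3.141, 0.0, 2.801]
force: [-1.0, 0.5, 0.3]
grip_width: 0.0943
grip_force: 0.0
```

```bash
python3 -c "
from h import *
go(.5809,-.1956,.26,118)"
```

```text
at [0.4438 0.0515 0.2855] [-3.1415e+00  3.0000e-04  2.8013e+00] shift [-1.0586 -0.9359  0.128 ] turn 0.1181 q [ 0.03  0.01  1.67 -0.    1.46 -1.2 ] t 3.2 F [-1.   0.5  0.3]
```

carry_out:
  motion:
    - [[-0.15, -0.13, 0], 0.023]
    - [[-0.3, -0.27, 0], 0.046]
    - [[-0.45, -0.4, 0], 0.069]
    - [[-0.6, -0.53, 0], 0.092]
    - [[-0.75, -0.66, 0], 0.118]
    - [[-0.9, -0.8, 0], 0.118]
    - [[-1, -0.936, 0], 0.118]
    - [[-1, -0.936, 0], 0.118]

```text
time_s: 4.0
ee_pos: [0.5698, -0.1925, 0.2842]
eef_rot: [-3.14, -0.001, 2.058]
force: [-0.2, 0.7, 0.2]
grip_width: 0.0937
grip_force: 0.0
```

```bash
python3 - <<'E'
from h import *
np.set_printoptions(precision=4,suppress=True)
go(.5809,-.1956,.171,118)
c=cam("wrist");p,d=camera("wrist")
for q in("funnel","cork"):
  for f in finder.cut_out("wrist",q)[:2]:
    P=cloud(c,d,f["mask"]);print(q,f["conf"],f["location"],np.median(P,0),P.max(0))
    if q=="funnel":
        P=P[(P[:,2]>.193)&(P[:,2]<.206)];
        if len(P)>50:
            k=circ(P,.0315,np.array([.58,-.196]));print(k);r=np.hypot(*(P[:,:2]-k[0]).T);t=P[(r>.036)&(r<.05)];print(len(t),t.mean(0)[:2]-k[0])
cv2.imwrite("pics/d.png",p)
E
```

```text
at [ 0.5698 -0.1925  0.2842] [-3.1403 -0.0008  2.0582] shift [-0.0401  0.0428  0.566 ] turn -0.0002 q [-0.39  0.38  1.24 -0.    1.53 -0.87] t 4.0 F [-0.2  0.7  0.2]
funnel 0.59 [338.1, 252.0] [ 0.586  -0.2004  0.1779] [ 0.6739 -0.1508  0.2012]
(array([ 0.5822, -0.1941]), np.float64(0.001079318805971806), 1537)
230 [-0.019   0.0363]
funnel 0.59 [95.7, 300.2] [ 0.3704 -0.4209  0.0691] [ 0.3856 -0.406   0.0826]
cork 0.61 [210.5, 141.7] [ 0.4083 -0.1848  0.0324] [ 0.4247 -0.168   0.039 ]
```

View pics/d.png

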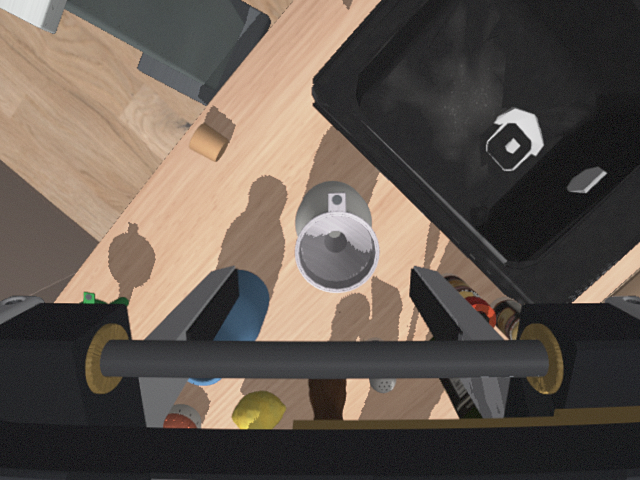

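The wrist view shows the steel funnel at (337,250), its tab at (337,203) square to the closing line, with the fingers left and right. The cork is at (210,142).

```bash
python3 -c "
from h import *
go(.5813,-.195,.171,118)"
```

```text
at [ 0.5694 -0.1888  0.2854] [-3.1415e+00 -3.0000e-04  2.0613e+00] shift [-0.0555  0.0382  0.5718] turn 0.0003 q [-0.38  0.37  1.24  0.    1.53 -0.87] t 4.15 F [-0.1  0.9 -0.5]
```

carry_out:
  motion:
    - [[-0.02, 0.02, 0.1], 0]
    - [[-0.055, 0.038, 0.2], 0]
    - [[-0.055, 0.038, 0.3], 0]
    - [[-0.055, 0.038, 0.4], 0]
    - [[-0.055, 0.038, 0.48], 0]
    - [[-0.055, 0.038, 0.54], 0]
    - [[-0.055, 0.038, 0.57], 0]
    - [[-0.055, 0.038, 0.57], 0]
    - [[-0.055, 0.038, 0.57], 0]

```text
time_s: 5.05
ee_pos: [0.5816, -0.1953, 0.1723]
eef_rot: [3.141, 0.001, 2.062]
force: [0.2, 1.0, 0.7]
grip_width: 0.0941
grip_force: 0.0
```

carry_out:
  motion:
    - [[0, 0, 0], 0]
    - [[0, 0, 0], 0]
    - [[0, 0, 0], 0]
    - [[0, 0, 0], 0]
    - [[0, 0, 0], 0]
    - [[0, 0, 0], 0]
    - [[0, 0, 0], 0]
    - [[0, 0, 0], 0]
  hand: 1
  force: 15

```text
time_s: 5.85
ee_pos: [0.5815, -0.1953, 0.1717]
eef_rot: [3.141, 0.0, 2.061]
force: [1.4, 1.0, 2.7]
grip_width: 0.0643
grip_force: 15.0
```

Gripped at 64 mm, as expected. Now lift about 75 mm.

carry_out:
  motion:
    - [[0, 0, -0.03], 0]
    - [[0, 0, -0.08], 0]
    - [[0, 0, -0.14], 0]
    - [[0, 0, -0.2], 0]
    - [[0, 0, -0.26], 0]
    - [[0, 0, -0.32], 0]
    - [[0, 0, -0.36], 0]
    - [[0, 0, -0.38], 0]
    - [[0, 0, -0.38], 0]

```text
time_s: 6.75
ee_pos: [0.5814, -0.1954, 0.2479]
eef_rot: [3.141, 0.0, 2.061]
force: [-0.0, -0.1, -1.1]
grip_width: 0.0638
grip_force: 15.0
```

```bash
python3 - <<'E'
from h import *
np.set_printoptions(precision=4,suppress=True)
for n in("scene","top"):
    c=cam(n);p,d=camera(n)
    np.savez(n+"1.npz",p=p,d=d)
    for f in finder.cut_out(n,"blue_bottle")[:1]:
        P=cloud(c,d,f["mask"]);P=P[(P[:,2]>.164)&(P[:,2]<.175)];print("blue",circ(P,.022,np.array([.522,-.364])))
        P=cloud(c,d,f["mask"]);P=P[(P[:,2]>.015)&(P[:,2]<.075)];print("body",circ(P,.0435,np.array([.522,-.364])))
    for f in finder.cut_out(n,"funnel")[:2]:
        P=cloud(c,d,f["mask"]);P=P[(P[:,2]>.265)&(P[:,2]<.29)];print("funnel",f["location"],len(P),P.max(0) if len(P) else 0,circ(P,.0315,np.array([.58,-.195])) if len(P)>30 else 0)
    for q in("white_bottle_mouth",):
      for f in finder.pinpoint(n,q)[:1]:print(q,f["conf"],atz(c,f["location"],.168))
go(.5225,-.3643,.248,118)
E
```

```text
blue (array([ 0.5219, -0.3646]), np.float64(0.0015375681674273563), 331)
body (array([ 0.5237, -0.3637]), np.float64(0.00039529562964439396), 910)
funnel [347.4, 388.1] 0 0 0
funnel [283.8, 155.7] 327 [ 0.6161 -0.1528  0.2881] (array([ 0.5801, -0.1962]), np.float64(0.0010588769402541248), 327)
white_bottle_mouth 0.94 [ 0.5784 -0.1955  0.168 ]
blue (array([ 0.5226, -0.3643]), np.float64(0.001736940104323792), 219)
body (array([ 0.5231, -0.3646]), np.float64(8.416909989492813e-05), 62)
funnel [380.3, 330.0] 0 0 0
at [ 0.5813 -0.1953  0.2472] [-3.1413 -0.0004  2.0613] shift [-0.6067 -0.6574 -0.0043] turn 0.0003 q [-0.38  0.42  1.27  0.    1.46 -0.87] t 7.15 F [ 0.1 -0.6 -0.6]
```

carry_out:
  motion:
    - [[-0.03, -0.03, 0], 0]
    - [[-0.1, -0.11, 0], 0]
    - [[-0.19, -0.205, 0], 0]
    - [[-0.28, -0.3, 0], 0]
    - [[-0.37, -0.4, 0], 0]
    - [[-0.46, -0.495, 0], 0]
    - [[-0.54, -0.58, 0], 0]
    - [[-0.59, -0.635, 0], 0]
    - [[-0.606, -0.654, 0], 0]
    - [[-0.606, -0.654, 0], 0]
    - [[-0.606, -0.654, 0], 0]

```text
time_s: 8.25
ee_pos: [0.5234, -0.3632, 0.2475]
eef_rot: [3.141, -0.0, 2.062]
force: [0.9, -1.3, -0.2]
grip_width: 0.0641
grip_force: 15.0
```

carry_out:
  motion:
    - [[0, 0, 0.03], 0]
    - [[0, 0, 0.08], 0]
    - [[0, 0, 0.14], 0]
    - [[0, 0, 0.2], 0]
    - [[0, 0, 0.26], 0]
    - [[0, 0, 0.3], 0]
    - [[0, 0, 0.33], 0]
    - [[0, 0, 0.35], 0]
    - [[0, 0, 0.36], 0]
    - [[0, 0, 0.36], 0]

```text
time_s: 9.25
ee_pos: [0.5231, -0.3639, 0.1755]
eef_rot: [3.142, 0.0, 2.061]
force: [0.7, 0.2, -0.1]
grip_width: 0.0643
grip_force: 15.0
```

carry_out:
  motion:
    - [[0, 0, 0.008], 0]
    - [[0, 0, 0.015], 0]
    - [[0, 0, 0.019], 0]
    - [[0, 0, 0.02], 0]

```text
time_s: 9.65
ee_pos: [0.5235, -0.364, 0.1725]
eef_rot: [3.141, 0.002, 2.061]
force: [-0.9, 1.7, 6.2]
grip_width: 0.0638
grip_force: 15.0
```

carry_out:
  motion:
    - [[0, 0, 0], 0]
    - [[0, 0, 0], 0]
    - [[0, 0, 0], 0]
    - [[0, 0, 0], 0]
    - [[0, 0, 0], 0]
    - [[0, 0, 0], 0]
  hand: -1

```text
time_s: 10.25
ee_pos: [0.5231, -0.3639, 0.1714]
eef_rot: [-3.142, -0.0, 2.061]
force: [0.4, -0.1, 0.1]
grip_width: 0.0941
grip_force: 0.0
```

carry_out:
  motion:
    - [[0, 0, -0.05], 0]
    - [[0, 0, -0.15], 0]
    - [[0, 0, -0.3], 0]
    - [[0, 0, -0.45], 0]
    - [[0, 0, -0.5], 0]
    - [[0, 0, -0.5], 0]

```text
time_s: 10.85
ee_pos: [0.5234, -0.3641, 0.2728]
eef_rot: [3.141, 0.002, 2.061]
force: [0.3, -0.3, -0.4]
grip_width: 0.0939
grip_force: 0.0
```

```bash
python3 - <<'E'
from h import *
np.set_printoptions(precision=4,suppress=True)
for n in("scene","top"):
    c=cam(n);p,d=camera(n); np.savez(n+"2.npz",p=p,d=d)
    for f in finder.cut_out(n,"funnel")[:3]:
        P=cloud(c,d,f["mask"]);P=P[(P[:,2]>.185)&(P[:,2]<.22)]
        if len(P)>30:print("funnel",f["location"],np.percentile(P[:,2],[50,98]),circ(P[P[:,2]>.193],.0315,np.array([.523,-.364])))
    for f in finder.cut_out(n,"cork")[:1]:
        P=cloud(c,d,f["mask"]);print("cork",np.median(P,0),P.max(0)); np.save("ck_"+n,P)
    for q in("white_bottle_mouth","cork","cork_top"):
      for f in finder.pinpoint(n,q)[:1]:print(q,f["conf"],np.round(f["location"],1),atz(c,f["location"],.168 if "m" in q else .018))
go(.4,-.189,.2,90)
E
```

```text
funnel [346.1, 248.1] [0.1955 0.2012] (array([ 0.5226, -0.3624]), np.float64(0.001087920765386683), 386)
cork [ 0.3976 -0.193   0.0299] [ 0.4354 -0.1679  0.04  ]
white_bottle_mouth 0.91 [281.7 196.7] [ 0.5822 -0.1967  0.168 ]
cork 0.94 [226.  305.6] [ 0.421  -0.1786  0.018 ]
cork_top 0.66 [215.8 321.3] [ 0.3854 -0.1848  0.018 ]
funnel [339.7, 258.1] [0.1973 0.2007] (array([ 0.5231, -0.3638]), np.float64(0.000789870277932957), 32)
cork [ 0.5709 -0.1994  0.1133] [ 0.6442 -0.144   0.5756]
white_bottle_mouth 0.83 [264.2 232.5] [ 0.578  -0.1944  0.168 ]
at [ 0.5231 -0.3639  0.2713] [-3.1415 -0.0001  2.0614] shift [ 1.0613 -0.1308  0.3567] turn 0.0781 q [-0.67  0.47  1.14 -0.    1.53 -1.16] t 11.45 F [-0.1  0.7 -1. ]
```

carry_out:
  motion:
    - [[0.1, -0.01, 0], -0.02]
    - [[0.3, -0.03, 0], -0.04]
    - [[0.5, -0.045, 0], -0.06]
    - [[0.7, -0.06, 0], -0.08]
    - [[0.85, -0.075, 0.1], -0.1]
    - [[0.95, -0.085, 0.2], -0.12]
    - [[1, -0.086, 0.3], -0.14]
    - [[1, -0.086, 0.4], -0.16]
    - [[1, -0.086, 0.4], -0.172]
    - [[1, -0.086, 0.4], -0.172]
    - [[1, -0.086, 0.4], -0.172]

```text
time_s: 12.55
ee_pos: [0.4139, -0.1957, 0.1918]
eef_rot: [-3.141, 0.001, 3.14]
force: [0.3, 1.0, -0.4]
grip_width: 0.0939
grip_force: 0.0
```

```bash
cat > ck.py <<'E'
from h import *
import sys
np.set_printoptions(precision=4,suppress=True)
go(.41,-.189,.1,180)
c=cam("wrist");p,d=camera("wrist")
P=None
for q in("cork","cork_top"):
  for f in finder.pinpoint("wrist",q)[:2]: print(q,f["conf"],np.round(f["location"]),atz(c,f["location"],.018))
for f in finder.cut_out("wrist","cork")[:1]:
    m=f["mask"];P=cloud(c,d,m);print(f["conf"],f["location"],np.median(P,0),P.max(0),P.min(0))
    T=P[P[:,2]>.020]
    print(cv2.minAreaRect((T[:,:2]*1000).astype(np.float32)))
    # ridge direction: top strip
    T=P[P[:,2]>np.percentile(P[:,2],98)-.004];l=cv2.fitLine((T[:,:2]*1000).astype(np.float32),cv2.DIST_L2,0,.01,.01).ravel();print("ridge",l,np.degrees(np.arctan2(l[1],l[0])),T.min(0),T.max(0))
cv2.imwrite(sys.argv[1],p)
E
python3 ck.py pics/e.png
```

```text
at [ 0.4139 -0.1957  0.1918] [-3.1412  0.0006  3.1396] shift [0.0197 0.0335 0.4592] turn -0.0003 q [-0.52  0.11  1.79 -0.    1.25 -2.09] t 12.55 F [ 0.3  1.  -0.4]
cork 0.74 [177. 313.] [ 0.5177 -0.36    0.018 ]
cork 0.57 [332. 228.] [ 0.422  -0.1869  0.018 ]
cork_top 0.82 [333. 197.] [ 0.3894 -0.1866  0.018 ]
0.8 [333.6, 212.2] [ 0.4026 -0.1878  0.0326] [ 0.4249 -0.1666  0.0394] [ 0.3862 -0.2064  0.0004]
((406.0453796386719, -188.01171875), (36.65837860107422, 36.61943435668945), 83.85305786132812)
ridge [   0.9959   -0.0904  401.7858 -187.368 ] -5.188129 [ 0.3883 -0.1985  0.0339] [ 0.4232 -0.175   0.0394]
```

View pics/e.png

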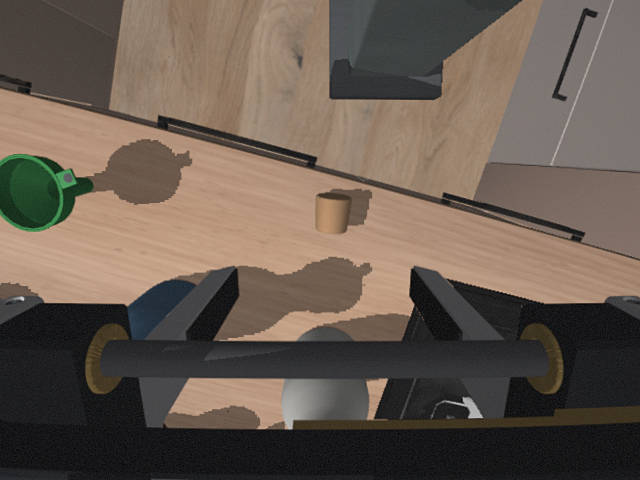

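Cork at (333,213), wide end (up in the picture) towards the robot, axis within ~2° of +x. This interface cannot tilt the tool, so the cork has to pivot in the grip. I'll grip it lightly by its wide end and see whether it swings down.

```bash
python3 -c "
from h import *
go(.394,-.187,.008,180)"
```

```text
at [ 0.4138 -0.1957  0.1917] [-3.1413e+00  5.0000e-04  3.1408e+00] shift [0.0995 0.0437 0.9186] turn -0.0001 q [-0.52  0.11  1.79 -0.    1.25 -2.09] t 12.75 F [ 0.4 -0.2  0.5]
```

carry_out:
  motion:
    - [[0.05, 0.044, 0.1], 0]
    - [[0.1, 0.044, 0.25], 0]
    - [[0.1, 0.044, 0.4], 0]
    - [[0.1, 0.044, 0.55], 0]
    - [[0.1, 0.044, 0.7], 0]
    - [[0.1, 0.044, 0.8], 0]
    - [[0.1, 0.044, 0.88], 0]
    - [[0.1, 0.044, 0.918], 0]
    - [[0.1, 0.044, 0.918], 0]
    - [[0.1, 0.044, 0.918], 0]

```text
time_s: 13.75
ee_pos: [0.3941, -0.187, 0.0085]
eef_rot: [-3.141, 0.001, -3.141]
force: [-0.4, -1.1, 0.6]
grip_width: 0.0943
grip_force: 0.0
```

carry_out:
  motion:
    - [[0, 0, 0], 0]
    - [[0, 0, 0], 0]
    - [[0, 0, 0], 0]
    - [[0, 0, 0], 0]
    - [[0, 0, 0], 0]
    - [[0, 0, 0], 0]
    - [[0, 0, 0], 0]
    - [[0, 0, 0], 0]
    - [[0, 0, 0], 0]
    - [[0, 0, 0], 0]
  hand: 1
  force: 3

```text
time_s: 14.75
ee_pos: [0.3937, -0.1868, 0.0078]
eef_rot: [3.142, -0.0, -3.141]
force: [-0.2, -0.3, 0.1]
grip_width: 0.0361
grip_force: 3.0
```

carry_out:
  motion:
    - [[0, 0, -0.02], 0]
    - [[0, 0, -0.06], 0]
    - [[0, 0, -0.12], 0]
    - [[0, 0, -0.18], 0]
    - [[0, 0, -0.24], 0]
    - [[0, 0, -0.28], 0]
    - [[0, 0, -0.3], 0]
    - [[0, 0, -0.3], 0]

```text
time_s: 15.55
ee_pos: [0.3939, -0.1869, 0.0683]
eef_rot: [-3.141, 0.001, -3.141]
force: [0.1, -0.6, -0.4]
grip_width: 0.0361
grip_force: 3.0
```

```bash
cat > look.py <<'E'
from h import *
import sys
np.set_printoptions(precision=4,suppress=True)
go(*map(float,sys.argv[2:5]),180)
o=ctrl.get_obs();t=o["ee_pos"]
n="scene";c=cam(n);p,d=camera(n)
K,ds,og,M=c
px=cv2.projectPoints((t+[0,0,.015])[None],R.from_matrix(M.T).as_rotvec(),-M.T@og,K,ds)[0].ravel().astype(int)
a=p[max(0,px[1]-60):px[1]+60,max(0,px[0]-75):px[0]+75]
cv2.imwrite(sys.argv[1],cv2.resize(a,None,fx=4,fy=4,interpolation=cv2.INTER_CUBIC))
for f in finder.cut_out(n,"cork")[:1]:
    P=cloud(c,d,f["mask"]);print(f["conf"],np.median(P,0),"rel min/max",np.percentile(P,2,axis=0)-t,np.percentile(P,98,axis=0)-t)
for q in("cork","cork_top"):
  for f in finder.pinpoint(n,q)[:1]: print(q,f["conf"],np.round(f["location"]))
E
python3 look.py pics/f.png .4 -.187 .07
```

```text
at [ 0.3939 -0.1869  0.0683] [-3.1412  0.0007 -3.1411] shift [-0.0307 -0.0007 -0.0082] turn 0.0001 q [-0.53  0.23  1.97  0.    0.94 -2.1 ] t 15.55 F [ 0.1 -0.6 -0.4]
0.52 [ 0.3874 -0.1868  0.0869] rel min/max [-0.0087 -0.0132 -0.0041] [0.0019 0.0149 0.0295]
cork 0.55 [226. 285.]
cork_top 0.56 [210. 303.]
```

View pics/f.png

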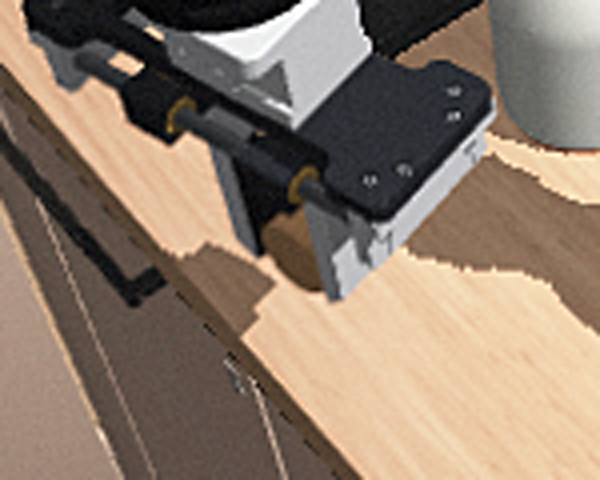

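The cork did not swing: its wide face (crop ~(290,245)) still looks at the robot. So I'll set it back, grip it near its narrow end, and tip the wide end up on the white bottle's rim with a light downward touch. Then I'll stand it on the worktop.

carry_out:
  motion:
    - [[0, 0, 0.06], 0]
    - [[0, 0, 0.14], 0]
    - [[0, 0, 0.22], 0]
    - [[0, 0, 0.27], 0]
    - [[0, 0, 0.295], 0]
    - [[0, 0, 0.302], 0]
    - [[0, 0, 0.302], 0]

```text
time_s: 16.45
ee_pos: [0.3938, -0.1869, 0.0075]
eef_rot: [-3.141, 0.0, -3.141]
force: [0.1, 0.6, 0.0]
grip_width: 0.0358
grip_force: 3.0
```

carry_out:
  motion:
    - [[0, 0, 0], 0]
    - [[0, 0, 0], 0]
    - [[0, 0, -0.005], 0]
    - [[-0.03, 0, -0.015], 0]
    - [[-0.07, 0, -0.015], 0]
    - [[-0.1, 0, -0.015], 0]
    - [[-0.105, 0, -0.015], 0]
    - [[-0.105, 0, -0.015], 0]
  hand: -1

```text
time_s: 17.25
ee_pos: [0.4148, -0.1867, 0.0103]
eef_rot: [3.141, -0.0, -3.141]
force: [-0.3, -0.6, 0.5]
grip_width: 0.093
grip_force: 0.0
```

carry_out:
  motion:
    - [[0, 0, 0], 0]
    - [[0, 0, 0], 0]
    - [[0, 0, 0], 0]
    - [[0, 0, 0], 0]
    - [[0, 0, 0], 0]
    - [[0, 0, 0], 0]
    - [[0, 0, 0], 0]
    - [[0, 0, 0], 0]
    - [[0, 0, 0], 0]
  hand: 1
  force: 5

```text
time_s: 18.15
ee_pos: [0.4147, -0.1868, 0.0104]
eef_rot: [3.142, -0.0, -3.141]
force: [-0.1, 0.3, 0.3]
grip_width: 0.0338
grip_force: 4.9
```

carry_out:
  motion:
    - [[0, 0, -0.02], 0]
    - [[0, 0, -0.08], 0]
    - [[0, 0, -0.2], 0]
    - [[0, 0, -0.35], 0]
    - [[0, 0, -0.55], 0]
    - [[0, 0, -0.75], 0]
    - [[0, 0, -0.9], 0]
    - [[0, 0, -0.98], 0]
    - [[0, 0, -1], 0]
    - [[0, 0, -1], 0]

```text
time_s: 19.15
ee_pos: [0.4146, -0.1867, 0.2109]
eef_rot: [-3.141, 0.001, -3.141]
force: [-0.4, -0.2, -0.6]
grip_width: 0.0344
grip_force: 4.9
```

```bash
python3 look.py pics/g.png .628 -.1955 .205; python3 ck.py pics/x.png
```

```text
at [ 0.4146 -0.1867  0.2109] [-3.1412  0.0008 -3.1411] shift [-1.0668 -0.0443  0.0304] turn 0.0001 q [-0.5   0.08  1.77  0.    1.29 -2.08] t 19.15 F [-0.4 -0.2 -0.6]
0.83 [ 0.3934 -0.1916  0.2293] rel min/max [-0.0297 -0.0176 -0.1994] [0.0794 0.1544 0.0268]
cork 0.77 [214. 231.]
cork_top 0.89 [197. 246.]
at [ 0.4143 -0.1866  0.2095] [ 3.1407 -0.0016 -3.141 ] shift [ 0.0207 -0.0126  0.5476] turn 0.0001 q [-0.5   0.08  1.77 -0.    1.29 -2.08] t 19.35 F [-0.2  0.6 -0.8]
cork 0.68 [322. 298.] [ 0.5078 -0.1888  0.018 ]
cork_top 0.73 [324. 235.] [ 0.4332 -0.186   0.018 ]
0.76 [324.4, 268.8] [ 0.3997 -0.1865  0.232 ] [ 0.5313 -0.168   0.2381] [ 0.3857 -0.2092  0.002 ]
((404.9395751953125, -186.4351348876953), (35.7845344543457, 37.83204650878906), 87.3599853515625)
ridge [   0.9979   -0.0649  401.1774 -186.3053] -3.718517 [ 0.3874 -0.1977  0.2328] [ 0.4226 -0.1733  0.2381]
```

View pics/g.png

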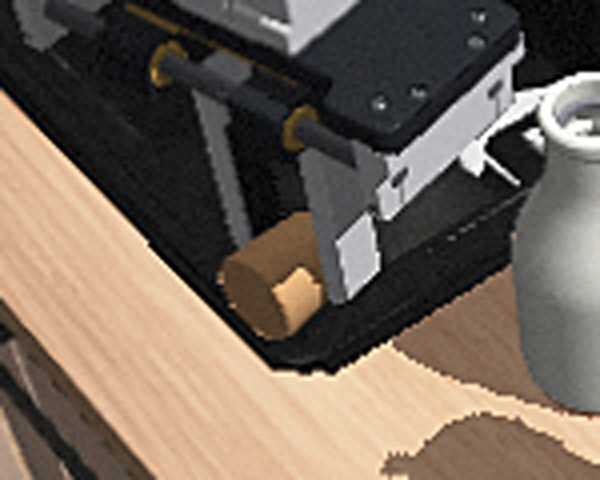

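The cork is now held by its narrow end with the wide end (crop ~(265,285)) sticking out towards the robot. I'll move it over so that the wide end lies across the white rim's far edge.

carry_out:
  motion:
    - [[-0.03, -0.01, 0], 0]
    - [[-0.12, -0.02, 0], 0]
    - [[-0.25, -0.03, 0], 0]
    - [[-0.4, -0.044, 0], 0]
    - [[-0.55, -0.044, 0], 0]
    - [[-0.7, -0.044, 0], 0]
    - [[-0.83, -0.044, 0], 0]
    - [[-0.93, -0.044, 0], 0]
    - [[-0.98, -0.044, 0], 0]
    - [[-1, -0.044, 0], 0]
    - [[-1, -0.044, 0], 0]

```text
time_s: 20.65
ee_pos: [0.6149, -0.1954, 0.2099]
eef_rot: [3.141, -0.001, -3.141]
force: [-0.1, -0.5, -1.2]
grip_width: 0.0341
grip_force: 4.9
```

carry_out:
  motion:
    - [[-0.03, 0, 0], 0]
    - [[-0.063, 0, 0.03], 0]
    - [[-0.063, 0, 0.08], 0]
    - [[-0.063, 0, 0.12], 0]
    - [[-0.063, 0, 0.14], 0]
    - [[-0.063, 0, 0.15], 0]
    - [[-0.063, 0, 0.15], 0]

```text
time_s: 21.35
ee_pos: [0.6272, -0.1955, 0.1803]
eef_rot: [3.142, -0.0, -3.141]
force: [-0.6, -0.7, -0.0]
grip_width: 0.0339
grip_force: 4.9
```

carry_out:
  motion:
    - [[0, 0, 0.01], 0]
    - [[0, 0, 0.02], 0]
    - [[0, 0, 0.03], 0]
    - [[0, 0, 0.035], 0]
    - [[0, 0, 0.035], 0]

```text
time_s: 21.85
ee_pos: [0.6275, -0.1954, 0.1736]
eef_rot: [-3.141, 0.001, -3.141]
force: [3.5, 1.1, 3.4]
grip_width: 0.0339
grip_force: 5.1
```

carry_out:
  motion:
    - [[0, 0, 0.008], 0]
    - [[0, 0, 0.016], 0]
    - [[0, 0, 0.024], 0]
    - [[0, 0, 0.03], 0]
    - [[0, 0, 0.03], 0]

```text
time_s: 22.35
ee_pos: [0.6271, -0.1955, 0.167]
eef_rot: [3.141, -0.001, -3.141]
force: [3.0, 1.1, 2.1]
grip_width: 0.0341
grip_force: 5.1
```

```bash
python3 look.py pics/h.png .627 -.1955 .17
```

```text
at [ 0.6271 -0.1955  0.167 ] [ 3.1414 -0.0007 -3.1411] shift [ 0.0007 -0.0002 -0.0149] turn 0.0001 q [-0.36  0.57  1.23 -0.    1.34 -1.93] t 22.35 F [3.  1.1 2.1]
0.62 [ 0.6075 -0.2001  0.1885] rel min/max [-0.0318 -0.0182  0.0016] [-0.0041  0.0154  0.0349]
cork 0.7 [296. 182.]
cork_top 0.85 [290. 178.]
```

View pics/h.png

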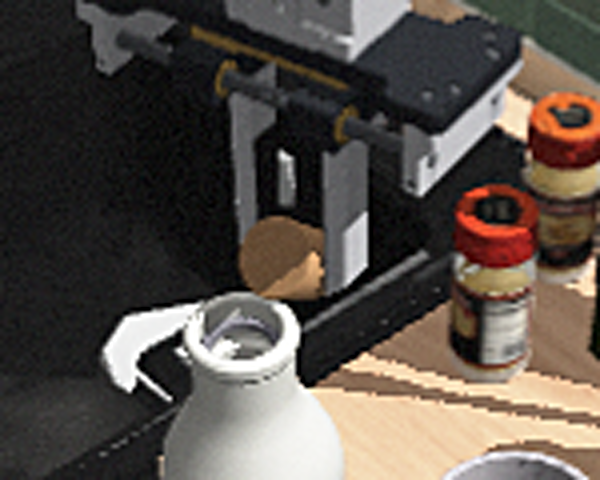

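The wide face (crop ~(280,260)) has tipped up on the rim. I'll measure the tilt by a plane fit and go on, easing off the sideways force.

```bash
cat > tilt.py <<'E'
from h import *
np.set_printoptions(precision=3,suppress=True)
o=ctrl.get_obs();t=o["ee_pos"]
for n in("scene","top"):
    c=cam(n);p,d=camera(n)
    for f in finder.cut_out(n,"cork")[:1]:
        m=cv2.erode(f["mask"].astype(np.uint8),np.ones((3,3)))>0
        P=cloud(c,d,m);P=P[(np.abs(P-t)<[.05,.03,.06]).all(1)]
        if len(P)<30: print(n,"few",f["conf"],f["location"]);continue
        best=None;rng=np.random.default_rng(0)
        for i in range(400):
            a=P[rng.choice(len(P),3,False)];v=np.cross(a[1]-a[0],a[2]-a[0]);l=np.linalg.norm(v)
            if l<5e-5: continue
            v/=l;k=np.abs((P-a[0])@v)<.0012
            if best is None or k.sum()>best.sum(): best=k
        Q=P[best];u,s,vt=np.linalg.svd(Q-Q.mean(0));v=vt[2]*np.sign(vt[2][2])
        print(n,len(P),len(Q),"centre-tcp",Q.mean(0)-t,"normal",v,"tilt from up deg",np.degrees(np.arccos(v[2])))
    for f in finder.cut_out(n,"white_bottle")[:1]:
        P=cloud(c,d,f["mask"]);P=P[(P[:,2]>.015)&(P[:,2]<.075)]
        if len(P)>40:print("white",circ(P,.0435,np.array([.58,-.195])))
        P=cloud(c,d,f["mask"]);P=P[(P[:,2]>.163)&(P[:,2]<.172)]
        if len(P)>20:print("mouth",circ(P,.022,np.array([.58,-.195])))
E
python3 tilt.py
```

```text
scene 322 168 centre-tcp [-0.021 -0.002  0.022] normal [-0.766  0.025  0.643] tilt from up deg 50.01466544521052
white (array([ 0.581, -0.195]), np.float64(0.0005607497186383703), 869)
mouth (array([ 0.575, -0.198]), np.float64(0.0012036871121435299), 280)
white (array([ 0.58 , -0.197]), np.float64(0.0002417943902876996), 62)
mouth (array([ 0.576, -0.198]), np.float64(0.0017902123573865535), 122)
```

carry_out:
  motion:
    - [[-0.01, 0, 0.005], 0]
    - [[-0.015, 0, 0.015], 0]
    - [[-0.015, 0, 0.025], 0]
    - [[-0.015, 0, 0.03], 0]
    - [[-0.015, 0, 0.03], 0]

```text
time_s: 23.35
ee_pos: [0.6302, -0.1954, 0.1611]
eef_rot: [3.141, -0.0, -3.141]
force: [2.4, 1.3, 1.0]
grip_width: 0.0343
grip_force: 5.1
```

```bash
python3 tilt.py
```

```text
scene 315 167 centre-tcp [-0.019 -0.002  0.025] normal [-0.602  0.03   0.798] tilt from up deg 37.04646187929142
white (array([ 0.582, -0.195]), np.float64(0.0005275855367092618), 878)
mouth (array([ 0.577, -0.198]), np.float64(0.0014476616453374482), 288)
white (array([ 0.581, -0.197]), np.float64(0.00022692912715960994), 83)
mouth (array([ 0.577, -0.198]), np.float64(0.001797852300554039), 127)
```

carry_out:
  motion:
    - [[-0.01, 0, 0.01], 0]
    - [[-0.015, 0, 0.02], 0]
    - [[-0.018, 0, 0.03], 0]
    - [[-0.02, 0, 0.04], 0]
    - [[-0.02, 0, 0.04], 0]

```text
time_s: 24.15
ee_pos: [0.6342, -0.1954, 0.153]
eef_rot: [3.141, -0.001, -3.141]
force: [2.0, 0.9, 0.3]
grip_width: 0.0346
grip_force: 5.1
```

```bash
python3 tilt.py
```

```text
scene 299 151 centre-tcp [-0.015 -0.003  0.029] normal [-0.281  0.05   0.958] tilt from up deg 16.57055840091569
white (array([ 0.582, -0.195]), np.float64(0.0005197754089001277), 886)
mouth (array([ 0.58 , -0.197]), np.float64(0.0014645088436604726), 292)
white (array([ 0.582, -0.197]), np.float64(0.00013091767934939047), 121)
mouth (array([ 0.58 , -0.197]), np.float64(0.0017902087353839045), 127)
```

carry_out:
  motion:
    - [[0, 0, 0.01], 0]
    - [[0, 0, 0.02], 0]
    - [[-0.003, 0, 0.03], 0]
    - [[-0.005, 0, 0.035], 0]
    - [[-0.005, 0, 0.035], 0]

```text
time_s: 24.95
ee_pos: [0.6354, -0.1955, 0.1463]
eef_rot: [-3.142, 0.0, -3.141]
force: [2.4, 1.0, 1.9]
grip_width: 0.0343
grip_force: 5.1
```

```bash
python3 tilt.py
```

```text
scene 284 146 centre-tcp [-0.014 -0.002  0.031] normal [-0.031 -0.031  0.999] tilt from up deg 2.518685825126989
white (array([ 0.582, -0.195]), np.float64(0.0005539099193699078), 888)
mouth (array([ 0.58 , -0.197]), np.float64(0.0015515815512242436), 294)
white (array([ 0.581, -0.197]), np.float64(0.0001372230728312676), 109)
mouth (array([ 0.58 , -0.197]), np.float64(0.001954104240710256), 124)
```

The cork now stands upright in the grip (tilt ~2.5°). I'll lift it clear and stand it on the free worktop in front of the white bottle for a centred regrasp.

carry_out:
  motion:
    - [[-0.02, 0, 0], 0]
    - [[-0.02, 0, -0.03], 0]
    - [[-0.02, 0, -0.1], 0]
    - [[-0.02, 0, -0.18], 0]
    - [[-0.02, 0, -0.26], 0]
    - [[-0.02, 0, -0.34], 0]
    - [[-0.02, 0, -0.37], 0]
    - [[-0.02, 0, -0.37], 0]

```text
time_s: 26.05
ee_pos: [0.6395, -0.1956, 0.2219]
eef_rot: [-3.141, 0.002, -3.141]
force: [0.8, 0.7, 0.0]
grip_width: 0.0343
grip_force: 4.7
```

carry_out:
  motion:
    - [[0.03, 0, 0], 0]
    - [[0.1, 0, 0], 0]
    - [[0.2, 0, 0], 0]
    - [[0.32, 0, 0], 0]
    - [[0.44, 0, 0], 0]
    - [[0.56, 0, 0], 0]
    - [[0.68, 0, 0], 0]
    - [[0.76, 0, 0], 0]
    - [[0.8, 0, 0], 0]
    - [[0.82, 0, 0], 0]
    - [[0.82, 0, 0], 0]

```text
time_s: 27.15
ee_pos: [0.4752, -0.1956, 0.2203]
eef_rot: [3.141, -0.0, -3.141]
force: [0.1, 0.7, -0.4]
grip_width: 0.034
grip_force: 4.7
```

```bash
python3 tilt.py;  python3 -c "
from h import *
go(.475,-.1955,.012,180)"
```

```text
scene 519 246 centre-tcp [-0.015 -0.001  0.031] normal [-0.097 -0.005  0.995] tilt from up deg 5.544224198628733
white (array([ 0.583, -0.195]), np.float64(0.00047143480647230535), 893)
mouth (array([ 0.58 , -0.197]), np.float64(0.0015696801734807174), 286)
at [ 0.4756 -0.1955  0.2202] [ 3.1415e+00 -3.0000e-04 -3.1408e+00] shift [ 2.6000e-03 -2.0000e-04  1.0412e+00] turn 0.0001 q [-0.46  0.21  1.6  -0.    1.33 -2.03] t 27.45 F [ 0.1 -0.8 -0.1]
```

carry_out:
  motion:
    - [[0, 0, 0.05], 0]
    - [[0, 0, 0.15], 0]
    - [[0, 0, 0.3], 0]
    - [[0, 0, 0.45], 0]
    - [[0, 0, 0.6], 0]
    - [[0, 0, 0.75], 0]
    - [[0, 0, 0.87], 0]
    - [[0, 0, 0.95], 0]
    - [[0, 0, 0.99], 0]
    - [[0, 0, 1], 0]
    - [[0, 0, 1], 0]

```text
time_s: 28.55
ee_pos: [0.4755, -0.1956, 0.0207]
eef_rot: [-3.141, 0.0, -3.141]
force: [-0.4, -0.7, 0.8]
grip_width: 0.0343
grip_force: 4.7
```

carry_out:
  motion:
    - [[0, 0, 0.02], 0]
    - [[0, 0, 0.035], 0]
    - [[0, 0, 0.05], 0]
    - [[0, 0, 0.06], 0]
    - [[0, 0, 0.065], 0]
    - [[0, 0, 0.065], 0]

```text
time_s: 29.15
ee_pos: [0.4753, -0.1955, 0.0074]
eef_rot: [3.142, -0.0, -3.141]
force: [0.1, 0.5, -0.6]
grip_width: 0.0344
grip_force: 4.7
```

```bash
python3 tilt.py|head -1
```

```text
scene 270 131 centre-tcp [-0.017 -0.002  0.03 ] normal [-0.053 -0.016  0.998] tilt from up deg 3.1931289303208494
```

carry_out:
  motion:
    - [[0, 0, 0.005], 0]
    - [[0, 0, 0.01], 0]
    - [[0, 0, 0.014], 0]
    - [[0, 0, 0.014], 0]

```text
time_s: 29.85
ee_pos: [0.4761, -0.1958, 0.0052]
eef_rot: [-3.141, 0.002, -3.141]
force: [2.1, -0.0, 4.8]
grip_width: 0.034
grip_force: 5.1
```

carry_out:
  motion:
    - [[0, 0, 0], 0]
    - [[0, 0, 0], 0]
    - [[0, 0, 0], 0]
    - [[0, 0, 0], 0]
    - [[0, 0, -0.02], 0]
    - [[0, 0, -0.06], 0]
    - [[0, 0, -0.06], 0]
  hand: -1

```text
time_s: 30.55
ee_pos: [0.4759, -0.1958, 0.0179]
eef_rot: [-3.141, 0.002, -3.141]
force: [-0.0, -0.4, 0.1]
grip_width: 0.0866
grip_force: 0.0
```

```bash
python3 - <<'E'
from h import *
np.set_printoptions(precision=4,suppress=True)
go(.46,-.1955,.016,180)
for n in("scene","top","wrist"):
    c=cam(n);p,d=camera(n)
    for f in finder.cut_out(n,"cork")[:2]:
        P=cloud(c,d,f["mask"]);P=P[(np.abs(P-[.465,-.195,.02])<.06).all(1)]
        if len(P)>20:
            T=P[(P[:,2]>.032)&(P[:,2]<.04)];print(n,len(P),np.percentile(P[:,2],98),"top c",T.mean(0),T.min(0),T.max(0),cv2.minEnclosingCircle((T[:,:2]*1000).astype(np.float32)))
E
python3 tilt.py
```

```text
at [ 0.4759 -0.1958  0.0179] [-3.1408  0.0017 -3.1411] shift [0.0795 0.0017 0.0095] turn 0.0001 q [-0.46  0.46  1.78  0.    0.89 -2.03] t 30.55 F [-0.  -0.4  0.1]
scene 420 0.03802522874653948 top c [ 0.4634 -0.197   0.0355] [ 0.4461 -0.2149  0.032 ] [ 0.4822 -0.1782  0.0393] ((464.3683166503906, -196.385009765625), 18.840965270996094)
wrist 4601 0.03779432713518566 top c [ 0.465  -0.1957  0.0365] [ 0.4475 -0.2141  0.032 ] [ 0.4838 -0.1776  0.0387] ((466.05535888671875, -195.6051025390625), 18.652559280395508)
scene few 0.74 [346.4, 247.2]
white (array([ 0.582, -0.195]), np.float64(0.00034181388344300934), 194)
mouth (array([ 0.58 , -0.197]), np.float64(0.0011818559789278777), 182)
white (array([ 0.582, -0.197]), np.float64(0.00016205946429503524), 92)
mouth (array([ 0.581, -0.197]), np.float64(0.0017443539641859261), 211)
```

The cork is standing at (0.465, -0.196) with its top at 36.5 mm, as it should. Regrasping it centred, near the wide end.

carry_out:
  motion:
    - [[0.03, 0, 0], 0]
    - [[0.055, 0, 0.01], 0]
    - [[0.055, 0, 0.01], 0]
    - [[0.055, 0, 0.01], 0]

```text
time_s: 31.55
ee_pos: [0.4642, -0.1956, 0.0147]
eef_rot: [-3.142, -0.0, -3.141]
force: [-0.4, -0.4, 0.8]
grip_width: 0.0939
grip_force: 0.0
```

carry_out:
  motion:
    - [[0, 0, 0], 0]
    - [[0, 0, 0], 0]
    - [[0, 0, 0], 0]
    - [[0, 0, 0], 0]
    - [[0, 0, 0], 0]
    - [[0, 0, 0], 0]
    - [[0, 0, 0], 0]
    - [[0, 0, 0], 0]
    - [[0, 0, 0], 0]
  hand: 1
  force: 8

```text
time_s: 32.45
ee_pos: [0.4643, -0.1956, 0.0146]
eef_rot: [3.142, 0.0, -3.141]
force: [0.9, 0.7, -0.8]
grip_width: 0.0355
grip_force: 8.0
```

carry_out:
  motion:
    - [[0, 0, -0.03], 0]
    - [[0, 0, -0.1], 0]
    - [[0, 0, -0.22], 0]
    - [[0, 0, -0.37], 0]
    - [[0, 0, -0.52], 0]
    - [[0, 0, -0.67], 0]
    - [[0, 0, -0.82], 0]
    - [[0, 0, -0.93], 0]
    - [[0, 0, -0.98], 0]
    - [[0, 0, -1], 0]
    - [[0, 0, -1], 0]

```text
time_s: 33.55
ee_pos: [0.4642, -0.1955, 0.2145]
eef_rot: [3.142, -0.0, -3.141]
force: [0.3, -0.2, -0.1]
grip_width: 0.0357
grip_force: 8.0
```

```bash
python3 tilt.py; python3 - <<'E'
from h import *
np.set_printoptions(precision=4,suppress=True)
go(.5815,-.196,.21,180)
for n in("scene","top"):
    c=cam(n);p,d=camera(n);g=cv2.cvtColor(p,cv2.COLOR_BGR2GRAY)
    for f in finder.pinpoint(n,"white_bottle_mouth")[:1]:print(n,f["conf"],f["location"],atz(c,f["location"],.168))
    # all points near mouth level around the white neck
    P=cloud(c,d,np.ones(d.shape,bool));P=P[(P[:,2]>.165)&(P[:,2]<.173)&(np.hypot(P[:,0]-.5815,P[:,1]+.196)<.035)]
    print(len(P),P.min(0),P.max(0),circ(P,.022,np.array([.581,-.196])),circ(P,.0255,np.array([.581,-.196])))
E
```

```text
scene 345 140 centre-tcp [-0.005  0.001  0.021] normal [ 0.005 -0.012  1.   ] tilt from up deg 0.7344004165359213
white (array([ 0.582, -0.195]), np.float64(0.0004933031837080354), 877)
mouth (array([ 0.581, -0.197]), np.float64(0.0013592569089656283), 262)
white (array([ 0.582, -0.196]), np.float64(0.00015312217981208452), 44)
mouth (array([ 0.581, -0.197]), np.float64(0.0017287010051155118), 214)
at [ 0.4641 -0.1955  0.214 ] [ 3.1411 -0.001  -3.1411] shift [-0.5869 -0.0028  0.0193] turn 0.0001 q [-0.47  0.19  1.64 -0.    1.32 -2.04] t 33.85 F [0.2 0.1 0.1]
scene 0.7 [280.6, 195.1] [ 0.5846 -0.1927  0.168 ]
237 [ 0.5568 -0.2215  0.165 ] [ 0.6054 -0.1727  0.1709] (array([ 0.581 , -0.1969]), np.float64(0.001475508274838045), 237) (array([ 0.582 , -0.1955]), np.float64(0.003444696413323522), 237)
top 0.96 [262.5, 231.8] [ 0.5796 -0.1908  0.168 ]
197 [ 0.5574 -0.2215  0.165 ] [ 0.6052 -0.1726  0.1712] (array([ 0.5811, -0.1966]), np.float64(0.0017243216100345203), 197) (array([ 0.5811, -0.1964]), np.float64(0.0035809257090238383), 197)
```

carry_out:
  motion:
    - [[-0.02, 0, 0], 0]
    - [[-0.08, 0, 0], 0]
    - [[-0.17, 0, 0], 0]
    - [[-0.27, 0, 0], 0]
    - [[-0.37, 0, 0], 0]
    - [[-0.46, 0, 0], 0]
    - [[-0.53, -0.004, 0], 0]
    - [[-0.57, -0.004, 0], 0]
    - [[-0.58, -0.004, 0], 0]
    - [[-0.58, -0.004, 0.03], 0]
    - [[-0.58, -0.004, 0.08], 0]
    - [[-0.58, -0.004, 0.12], 0]

```text
time_s: 35.25
ee_pos: [0.5797, -0.1963, 0.1896]
eef_rot: [3.141, -0.001, -3.141]
force: [-1.5, -0.1, -0.7]
grip_width: 0.0358
grip_force: 8.0
```

carry_out:
  motion:
    - [[0, 0, 0.01], 0]
    - [[0, 0, 0.02], 0]
    - [[0, 0, 0.03], 0]
    - [[0, 0, 0.035], 0]
    - [[0, 0, 0.035], 0]

```text
time_s: 35.75
ee_pos: [0.5803, -0.1963, 0.1837]
eef_rot: [-3.142, 0.0, -3.141]
force: [-0.0, 0.4, 0.1]
grip_width: 0.0357
grip_force: 8.0
```

carry_out:
  motion:
    - [[0, 0, 0.01], 0]
    - [[0, 0, 0.02], 0]
    - [[0, 0, 0.025], 0]
    - [[0, 0, 0.025], 0]

```text
time_s: 36.15
ee_pos: [0.5802, -0.1963, 0.1784]
eef_rot: [3.141, -0.0, -3.141]
force: [-0.1, 1.1, 0.3]
grip_width: 0.0357
grip_force: 8.0
```

```bash
python3 tilt.py
```

```text
scene 298 126 centre-tcp [-0.003  0.002  0.021] normal [-0.017  0.012  1.   ] tilt from up deg 1.2053897919386776
white (array([ 0.582, -0.195]), np.float64(0.000513771805493099), 883)
mouth (array([ 0.58 , -0.197]), np.float64(0.0012531652882668848), 166)
top few 0.45 [279.6, 160.0]
white (array([ 0.582, -0.196]), np.float64(0.00014259198817260295), 122)
```

The foot is 4 mm into the bore with no force. Going on down to the ring.

carry_out:
  motion:
    - [[0, 0, 0.01], 0]
    - [[0, 0, 0.02], 0]
    - [[0, 0, 0.026], 0]
    - [[0, 0, 0.026], 0]

```text
time_s: 36.85
ee_pos: [0.5802, -0.1963, 0.1731]
eef_rot: [3.141, -0.0, -3.141]
force: [-0.6, -0.1, -1.2]
grip_width: 0.0358
grip_force: 8.0
```

carry_out:
  motion:
    - [[0, 0, 0], 0]
    - [[0, 0, 0], 0]
    - [[0, 0, 0], 0]
    - [[0, 0, 0], 0]
    - [[0, 0, 0], 0]
    - [[0, 0, -0.1], 0]
    - [[0, 0, -0.2], 0]
    - [[0, 0, -0.25], 0]
    - [[0, 0, -0.25], 0]
  hand: -1

```text
time_s: 37.75
ee_pos: [0.5807, -0.1965, 0.2247]
eef_rot: [-3.141, 0.002, -3.141]
force: [-0.2, -0.8, -0.0]
grip_width: 0.0936
grip_force: 0.0
```

```bash
python3 - <<'E'
from h import *
np.set_printoptions(precision=4,suppress=True)
go(.5811,-.1964,.20,180)
for n in("scene","top"):
    c=cam(n);p,d=camera(n)
    for f in finder.cut_out(n,"cork")[:2]:
        P=cloud(c,d,f["mask"]);P=P[(np.abs(P-[.581,-.196,.19])<.04).all(1)]
        if len(P)>20:
            T=P[P[:,2]>.188];A=np.c_[T[:,:2],np.ones(len(T))];k=np.linalg.lstsq(A,T[:,2],rcond=None)[0]
            print(n,len(P),np.percentile(P[:,2],[2,50,98]),cv2.minEnclosingCircle((T[:,:2]*1000).astype(np.float32)),"slope",k[:2])
E
python3 look.py pics/i.png .58 -.196 .2
```

```text
at [ 0.5807 -0.1965  0.2247] [-3.1407  0.0021 -3.1411] shift [-0.0017  0.0004  0.1233] turn 0.0001 q [-0.39  0.43  1.3  -0.    1.41 -1.96] t 37.75 F [-0.2 -0.8 -0. ]
scene 432 [0.1682 0.1924 0.1954] ((579.593994140625, -197.34072875976562), 19.032014846801758) slope [0.0468 0.0348]
top 45 [0.1659 0.1924 0.1956] ((570.8963623046875, -209.02999877929688), 9.451654434204102) slope [0.0614 0.0706]
at [ 0.58   -0.1962  0.2223] [ 3.141  -0.0015 -3.1411] shift [-0.0002  0.0008  0.1114] turn 0.0001 q [-0.39  0.43  1.31  0.    1.41 -1.96] t 37.95 F [ 0.1  0.1 -0.9]
0.73 [ 0.5745 -0.2023  0.1925] rel min/max [-0.017  -0.0186 -0.0529] [ 0.0143  0.0137 -0.0264]
cork 0.64 [280. 201.]
cork_top 0.69 [280. 187.]
```

View pics/i.png

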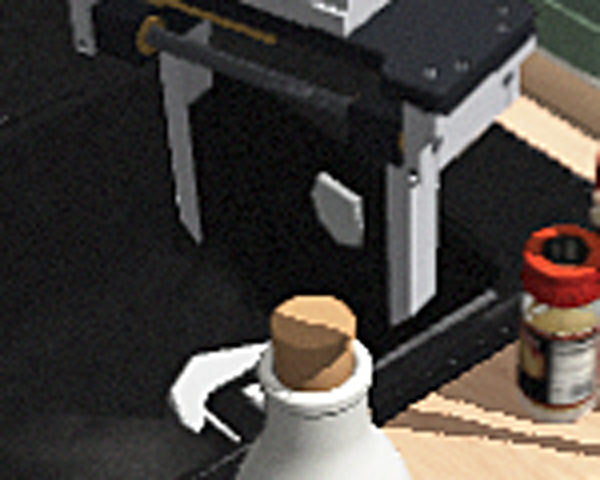

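The cork sits loosely upright in the white neck (crop ~(312,345)), top at ~0.194 m. Next: close the fingers and press down slowly.

carry_out:
  motion:
    - [[-0.003, 0, 0], 0]
    - [[-0.003, 0, 0], 0]
    - [[-0.003, 0, 0], 0]
    - [[-0.003, 0, 0], 0]
    - [[-0.003, 0, 0], 0]
    - [[-0.003, 0, 0], 0]
    - [[-0.003, 0, 0], 0]
    - [[-0.003, 0, 0], 0]
    - [[-0.003, 0, 0.03], 0]
    - [[-0.003, 0, 0.08], 0]
    - [[-0.003, 0, 0.12], 0]
    - [[-0.003, 0, 0.12], 0]
  hand: 1
  force: 15

```text
time_s: 39.35
ee_pos: [0.5804, -0.1961, 0.1976]
eef_rot: [3.141, -0.002, -3.141]
force: [-0.4, -0.4, 0.1]
grip_width: 0.0014
grip_force: 0.0
```

carry_out:
  motion:
    - [[0, 0, 0.005], 0]
    - [[0, 0, 0.01], 0]
    - [[0, 0, 0.015], 0]
    - [[0, 0, 0.02], 0]
    - [[0, 0, 0.025], 0]
    - [[0, 0, 0.03], 0]
    - [[0, 0, 0.035], 0]
    - [[0, 0, 0.035], 0]

```text
time_s: 40.15
ee_pos: [0.5812, -0.1963, 0.1933]
eef_rot: [-3.141, 0.001, -3.141]
force: [-2.0, 0.6, 6.3]
grip_width: 0.0004
grip_force: 3.0
```

carry_out:
  motion:
    - [[0, 0, 0.005], 0]
    - [[0, 0, 0.01], 0]
    - [[0, 0, 0.015], 0]
    - [[0, 0, 0.02], 0]
    - [[0, 0, 0.025], 0]
    - [[0, 0, 0.025], 0]

```text
time_s: 40.75
ee_pos: [0.5812, -0.1963, 0.1885]
eef_rot: [-3.141, 0.002, -3.141]
force: [-1.0, 1.3, 7.0]
grip_width: 0.0005
grip_force: 3.5
```

carry_out:
  motion:
    - [[0, 0, 0.005], 0]
    - [[0, 0, 0.01], 0]
    - [[0, 0, 0.01], 0]

```text
time_s: 41.05
ee_pos: [0.5813, -0.1962, 0.1866]
eef_rot: [-3.141, 0.002, -3.141]
force: [-0.6, 1.7, 7.1]
grip_width: 0.0004
grip_force: 3.9
```

carry_out:
  motion:
    - [[0, 0, 0.005], 0]
    - [[0, 0, 0.01], 0]
    - [[0, 0, 0.015], 0]
    - [[0, 0, 0.015], 0]
    - [[0, 0, 0.015], 0]

```text
time_s: 41.55
ee_pos: [0.5814, -0.1962, 0.1838]
eef_rot: [-3.141, 0.002, -3.141]
force: [-1.2, 1.6, 8.8]
grip_width: 0.0004
grip_force: 4.5
```

carry_out:
  motion:
    - [[0, 0, 0.004], 0]
    - [[0, 0, 0.008], 0]
    - [[0, 0, 0.01], 0]
    - [[0, 0, 0.01], 0]

```text
time_s: 41.95
ee_pos: [0.5818, -0.1963, 0.1834]
eef_rot: [-3.14, 0.004, -3.141]
force: [-3.3, 3.1, 20.3]
grip_width: 0.0005
grip_force: 10.1
```

There is a hard stop at 0.1834 m with 20 N, so the cork is home. Retreat and check.

carry_out:
  motion:
    - [[0, 0, -0.02], 0]
    - [[0, 0, -0.06], 0]
    - [[0, 0, -0.2], 0]
    - [[0, 0, -0.4], 0]
    - [[0.1, 0, -0.6], 0]
    - [[0.25, 0, -0.7], 0]
    - [[0.5, 0, -0.7], 0]
    - [[0.6, 0, -0.7], 0]
    - [[0.6, 0, -0.7], 0]
    - [[0.6, 0, -0.7], 0]

```text
time_s: 42.95
ee_pos: [0.4611, -0.1965, 0.3209]
eef_rot: [-3.141, 0.001, -3.142]
force: [-0.1, -0.3, -0.2]
grip_width: 0.0004
grip_force: 0.0
```

```bash
python3 - <<'E'
from h import *
np.set_printoptions(precision=4,suppress=True)
im=[]
for n in("scene","top"):
    c=cam(n);p,d=camera(n);im.append(p)
    for q,a,z in(("cork",[.581,-.196,.18],.179),("funnel",[.523,-.364,.19],.193)):
      for f in finder.cut_out(n,q)[:3]:
        P=cloud(c,d,f["mask"]);P=P[(np.abs(P-a)<.05).all(1)]
        T=P[P[:,2]>z]
        if len(T)>20:print(n,q,len(T),"z",np.percentile(T[:,2],[50,98]),cv2.minEnclosingCircle((T[:,:2]*1000).astype(np.float32)),
          "slope",np.linalg.lstsq(np.c_[T[:,:2],np.ones(len(T))],T[:,2],rcond=None)[0][:2] if q=="cork" else circ(T,.0315,np.array(a[:2]))[0])
cv2.imwrite("pics/j.png",cv2.resize(im[0][130:330,220:420],(600,600),interpolation=cv2.INTER_CUBIC))
E
```

```text
scene funnel 450 z [0.1976 0.2015] ((519.318603515625, -357.0482177734375), 40.37549591064453) slope [ 0.5227 -0.3626]
top cork 236 z [0.1832 0.1868] ((580.846923828125, -197.06820678710938), 18.33827018737793) slope [-0.0028 -0.0079]
```

View pics/j.png

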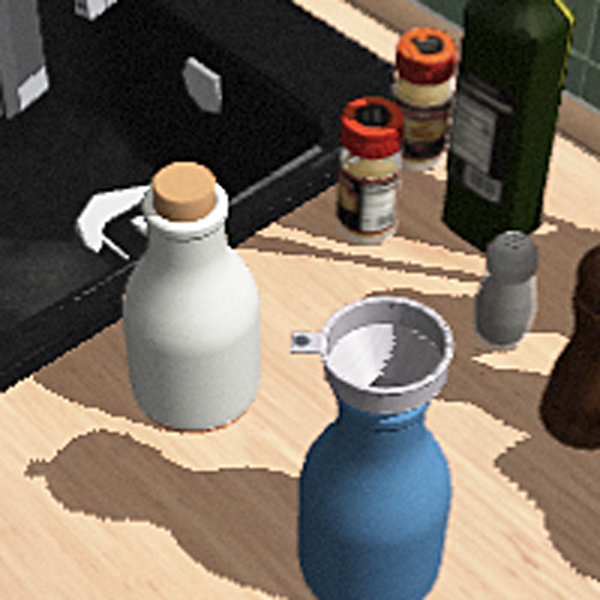

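The cork is home and level at (185,192), with its top at 0.183–0.184 m, and the funnel sits upright in the blue neck at (385,345). Handing in.

```bash
python3 -c "
from station import ctrl
print(ctrl.hand_in())"
```

```text
the job is handed in; nothing more can be done
None
```

I handed the job in at about 43 s of robot time: the funnel sits upright in the blue bottle's neck, the cork is fully home in the white bottle (it stopped hard at about 20 N), and both bottles are standing where they were; the hand-in returned no verdict.

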